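# Turn the stall display to show the tall candlestick

## Task

Turn the round display board by pushing with your fingers against the lobes of its rim until the taller of the two brass candlesticks stands at the front, squarely behind the blank price card, then leave the board at rest. Do not touch or lift the goods standing on it, let them keep their places and stay upright, and leave the cash tin and the mug where they are.

Things in the scene. Friction and masses are not known exactly. Their poses are not given: they have to be found in the camera images.
- stand: Fixed dark wooden foot of the display: round board 200 mm across, 12 mm thick, with a nose 50 mm wide and 12 mm thick running out along this body's +x axis to the price card. Origin: on the table under the turning axis; +x points from the axis to the card, i.e. to the FRONT (roughly away from the robot); z up.
- card (a point): Middle of the top edge of the blank white upright price card, 70 mm wide, 58 mm above the table, 218 mm from the turning axis. It stands in a cross bar 80 mm wide and 18 mm high at the end of the stand's nose, 207 to 229 mm from the axis. It marks the front of the display.
- turntable: Plywood board, underside 30 mm and top 50 mm above the table: disc of 125 mm radius with five equal lobes evenly spaced on its rim. Turns either way without stops about the stand's centre; stiff bearing: 1 to 2 N at a lobe turns it, and it stops where let go. Origin: on the axis at the underside; z up; +x is the middle line of one lobe and turns with the board.
- lobe (a point): Middle of the outer end of the lobe on the turntable's +x axis, 170 mm from the turning axis, 40 mm above the table. Each of the five lobes (72 degrees apart) is 92 mm wide, 18 mm thick, with straight sides parallel to its middle line; in the gaps between them the rim is at 125 mm radius, so a finger put down in a gap can push on a lobe's side.
- tall_candlestick: The taller of two plain brass candlesticks: 150 mm high, round foot 60 mm across, thin stem 14 mm, cup 30 mm across. Stands loose on the turntable about 60 mm from the turning axis. Origin: centre of its underside; z up.
- short_candlestick: The shorter brass candlestick, same shape, 75 mm high, foot 60 mm across. Stands loose on the turntable about 60 mm from the axis, about a third of a turn from the others. Origin: centre of its underside.
- beaker: White ceramic beaker without handle, 60 mm across at the rim, 65 mm high. Stands loose on the turntable about 60 mm from the axis. Origin: centre of its underside.
- cash_tin: Grey steel cash tin, 130 x 170 x 70 mm with a thin carrying handle to 88 mm height, loose on the table to the robot's right. Origin: centre of its underside. Bystander.
- coffee_mug: Blue ceramic mug, 80 mm across, 90 mm high, loose on the table to the robot's left. Origin: centre of its underside. Bystander.
There are look-alikes about, which are no part of the job. Leave any pink or red look-alike of the short_candlestick alone. What is shaped like the tall_candlestick but green or turquoise is not meant.

How it is judged:
By the outcome, as a careful person would: the job done as asked, in the order asked, and still so for the second after the job is handed in, with the robot touching nothing.
It also fails if it takes over 51 s, if anything falls off the work surface, if the arm or the gripper's body presses on something with over 40 N, if the wrist force passes 120 N, or if a joint passes its speed limit or range.

## Robot

A 6-joint arm with a two-finger parallel gripper is mounted at the origin on the work surface. World frame = base frame: x ahead of the robot, y to its left, z up, the work surface at z = 0. Lengths are in m, angles in degrees, forces in N, time in s.
With the tool pointing down it reaches from about 0.275 to 0.75 m from the base axis. Payload 10.2 kg.
Tool frame: the origin (TCP) lies midway between the tips of the shut fingers; the grasp point (between the pads) lies 19 mm behind it (arm.hold_point_z is the z of the grasp point in the tool frame, in m); z points along the fingers, y is the direction in which the jaws open and shut (so a half turn about z gives the same grasp; the last joint's range is limited). The gripper opens to 85 mm and grips with 20 to 120 N. Pads are 22 mm wide; open, the fingers measure 114 mm over their backs; the gripper's body (76 mm by 85 mm) begins 54 mm behind the grasp point. The pads swing forward as they close: fully open they stand 13 mm farther back than shut.
Start: joints at [52.632, 17.928, 85.812, -0, 76.261, -12.8], TCP at [0.218, 0.477, 0.231] pointing down, gripper open.
Joint ranges: [-168.41, 168.41], [-55.51, 124.54], [10.69, 146.95], [-70.63, 250.63], [1, 178], [-165.06, 165.06]. Speed limits (degrees/s): [136.94, 136.94, 172.46, 180, 180, 180].

## Interface

Orientations are given as [roll, pitch, yaw] about the fixed x, y, z axes, in that order (R = Rz(yaw) Ry(pitch) Rx(roll)).
In Python, from bench import arm gives the robot as it stands. The module is installed in compiled form; this text tells all that it offers.
- The arm moves only by the tool arm_command, never from a script. Its argument "rows" is a list of rows, each an object with "offset": the shift along the tool's x, y, z in m, a list of three; "dr": the turn, a rotation vector about the tool's x, y, z in degrees, a list of three; "gripper": the gripper's target within -1 to 1 (shut at 1, half-way at 0, fully open at -1). A call has 1 to 20 rows; each row shifts and turns the pose as measured when the row begins, along the tool's axes as they then stand; what a row does not reach is not made up. A row lasts 1/12 s, in which the tool goes at most 41.7 mm and 7.16 degrees, less where a joint would pass 70% of its speed; a pose out of reach is approached as far as the arm can. A call with a gripper value outside its range is refused whole. The fingers move at their own pace and stop on an object; "force" is the grip in N (left out, the last holds). Time passes only in rows, so rows that do not move let the fingers close. It gives the time, the measured TCP pose, the force and the opening at its end, in the units of the state.
- arm.read_state(): the state, without advancing time (a new reading comes with each control period).
- arm.read_camera(name): name is "scene" or "side" or "wrist"; returns the picture (400x640x3 uint8, red, green, blue); there is no depth.
- arm.camera_info(name): a dict with "K" (3x3 intrinsics, pixels), "world_from_camera" (4x4, takes a point from camera to world coordinates). Camera axes: x right, y up, looking along -z (the intrinsics and any distortion apply to the point x, -y, -z); pixel columns grow to the right and rows downward; lengths in m; the calibration is good to about 2 mm. A picture is of the moment at which its call begins: read the wrist's pose just before it. camera_info takes no time and is no camera call; for the wrist camera it gives the pose at the moment of the call.
- arm.sign_off(): hands the job in, once; it reports no verdict.
Trained networks look in the newest picture that a camera, given by its name, has taken for a name from the list of things; names that differ only in an ending like _2 or _b are one class to them, and where a whole thing is asked for, a point or a joint stands for the part that bears it (a point fixed in the world has none). Each returns a list of dicts, best first, with "p" (0 to 1); they miss things now and then, are a little off and sometimes report something else, mostly with a low value. They report only what shows in the picture. A call takes as long as a camera call. They do not tell look-alikes from the thing itself.
- arm.boxes_of(camera, query): "at" ([column, row] in pixels, amid what is visible of it).
- arm.cut_out(camera, query): "pixels" (400x640 bool, what is visible of it) and "at" ([column, row] in pixels, amid what is visible of it).
The state is a dict: "time": time; "qpos": joint angles; "dq": joint speeds; "joint_efforts": joint torques, N m; "eef_pos": TCP position; "ee_rot": TCP orientation; "ft_force": force on the tool from outside, world axes, zero at the start; "moment": the same for the moment, N m; "grip_width": opening from 0.0 (shut) to 1.0 (fully open).
Only numpy, scipy, OpenCV 4.12 (cv2) and the standard library are available. Lean on these libraries where they do the work, as an engineer would, in place of code of your own. Each camera call takes 0.05 s, during which the arm holds its last target.

## Working session

There is one attempt and no reset: what is moved stays moved. The work goes in short steps, Python scripts to look and compute and a tool call to move; the robot and the scene stay as the last step left them, time stands still between calls to the robot, and variables do not carry over. Pictures are saved under pics/ and viewed, and the job is handed in when it is done.

Besides the shell and the picture viewer there is one more tool, called after "Request:" as name(argument=value, ...), one argument or row to a line, values as JSON. arm_command: Moves the arm, as the interface text tells. Its arguments: {"type":"object","properties":{"rows":{"type":"array","items":{"type":"object","properties":{"offset":{"type":"array","items":{"type":"number"}},"dr":{"type":"array","items":{"type":"number"}},"gripper":{"type":"number"}}}},"force":{"type":"number"}},"required":["rows"]}

```bash
mkdir -p pics; python3 - <<'E'
from bench import arm
import cv2,numpy as np
np.set_printoptions(precision=4,suppress=True)
print(arm.read_state())
for n in ("scene","side"):
    im=arm.read_camera(n); cv2.imwrite(f"pics/{n}0.png",im[:,:,::-1]); print(n,arm.camera_info(n))
E
```

```text
{'time': 0.0, 'qpos': array([ 52.6329,  17.961 ,  85.8552,   0.0042,  76.2595, -12.8015]), 'dq': array([-0.068 ,  0.0206,  0.1138,  0.0083, -0.0148,  0.0745]), 'joint_efforts': array([  0.0003, -41.2263, -25.9743,  -0.0002,   0.0041,  -0.    ]), 'eef_pos': array([0.2181, 0.4773, 0.2307]), 'ee_rot': array([-179.927 ,   -0.0208,  155.4335]), 'ft_force': array([ 0.0864,  0.016 , -0.8207]), 'moment': array([-0.0383,  0.0196,  0.0292]), 'grip_width': 1.00095493835418}
scene {'K': array([[428.3229,   0.    , 319.1244],
       [  0.    , 428.3229, 203.2196],
       [  0.    ,   0.    ,   1.    ]]), 'world_from_camera': array([[-0.3646, -0.7674,  0.5275,  1.2492],
       [ 0.931 , -0.2909,  0.2204,  0.2676],
       [-0.0157,  0.5715,  0.8205,  1.1222],
       [ 0.    ,  0.    ,  0.    ,  1.    ]])}
side {'K': array([[374.8931,   0.    , 322.3094],
       [  0.    , 374.8931, 199.4455],
       [  0.    ,   0.    ,   1.    ]]), 'world_from_camera': array([[ 0.9723,  0.1516, -0.1777,  0.3641],
       [-0.2331,  0.5775, -0.7824, -0.7894],
       [-0.016 ,  0.8022,  0.5969,  0.6475],
       [ 0.    ,  0.    ,  0.    ,  1.    ]])}
```

View pics/scene0.png

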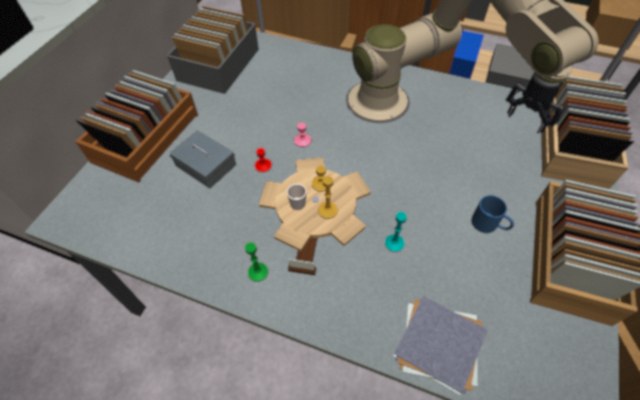

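View pics/side0.png

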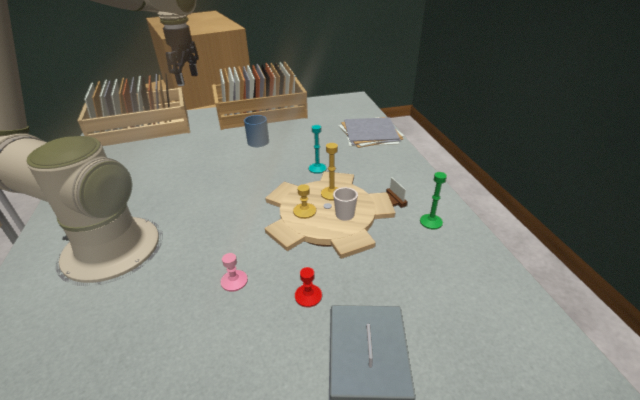

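The scene view shows the board around (316,200), tall brass candlestick at (328,198), short at (320,178), beaker at (297,197) and card at (302,267). Look-alikes: green (257,262), turquoise (396,232), red (263,160), pink (302,135). Next I measure with the networks.

```bash
cat > h.py <<'E'
from bench import arm
import cv2,numpy as np
np.set_printoptions(precision=4,suppress=True)
def proj(n,P,ci=None):
    ci=ci or arm.camera_info(n);T=np.linalg.inv(ci["world_from_camera"]);P=np.atleast_2d(P)
    c=P@T[:3,:3].T+T[:3,3]; c=c*[1,-1,-1]; u=c@ci["K"].T; return u[:,:2]/u[:,2:]
def plane(n,px,z,ci=None):
    ci=ci or arm.camera_info(n);px=np.atleast_2d(px)
    d=np.c_[px,np.ones(len(px))]@np.linalg.inv(ci["K"]).T*[1,-1,-1]
    W=ci["world_from_camera"]; d=d@W[:3,:3].T;o=W[:3,3]
    return o+d*((z-o[2])/d[:,2:])
def tri(obs): # dict cam->px
    A=[];b=[]
    for n,px in obs.items():
        W=arm.camera_info(n)["world_from_camera"];o=W[:3,3];d=plane(n,px,0)[0]-o;d/=np.linalg.norm(d)
        M=np.eye(3)-np.outer(d,d);A.append(M);b.append(M@o)
    return np.linalg.lstsq(np.vstack(A),np.hstack(b),rcond=None)[0]
E
python3 - <<'E'
from h import *
import pickle
D={}
for n in ("scene","side"):
    im=arm.read_camera(n)
    for q in ("turntable","card","lobe","tall_candlestick","short_candlestick","beaker","stand","cash_tin","coffee_mug"):
        r=arm.boxes_of(n,q) if q in("card","lobe","cash_tin","coffee_mug") else arm.cut_out(n,q)
        D[n,q]=r
        for k in r[:4]:
            s=""
            if "pixels" in k:
                ys,xs=np.nonzero(k["pixels"]); s=(len(xs),xs.min(),xs.max(),ys.min(),ys.max()) if len(xs) else 0
            print(n,q,round(k["p"],2),np.round(k["at"],1),s)
pickle.dump(D,open("d.pkl","wb"))
E
```

```text
scene turntable 0.89 [315.  205.9] (5063, np.int64(260), np.int64(370), np.int64(158), np.int64(250))
scene card 0.94 [308.2 264.4] 
scene lobe 0.61 [312.  206.5] 
scene tall_candlestick 0.87 [397.4 238.7] (443, np.int64(385), np.int64(406), np.int64(212), np.int64(251))
scene tall_candlestick 0.69 [325.2 199.2] (481, np.int64(318), np.int64(338), np.int64(176), np.int64(218))
scene tall_candlestick 0.58 [252.2 269.7] (436, np.int64(247), np.int64(268), np.int64(244), np.int64(281))
scene short_candlestick 0.82 [319.5 178. ] (252, np.int64(312), np.int64(325), np.int64(166), np.int64(191))
scene short_candlestick 0.82 [302.1 138.2] (251, np.int64(295), np.int64(310), np.int64(123), np.int64(146))
scene short_candlestick 0.51 [263.  162.7] (266, np.int64(256), np.int64(271), np.int64(148), np.int64(172))
scene beaker 0.71 [297. 194.] (421, np.int64(287), np.int64(306), np.int64(184), np.int64(210))
scene stand 0.98 [305.7 262.1] (600, np.int64(289), np.int64(316), np.int64(239), np.int64(275))
scene cash_tin 0.64 [205.2 158.2] 
scene coffee_mug 0.69 [489.4 215.4] 
side turntable 0.85 
[... 411 characters left out ...]
 [334.2 172.3] (510, np.int64(321), np.int64(337), np.int64(142), np.int64(200))
side short_candlestick 0.96 [230.1 274.9] (669, np.int64(221), np.int64(247), np.int64(253), np.int64(290))
side short_candlestick 0.78 [303.5 201.2] (563, np.int64(293), np.int64(316), np.int64(183), np.int64(220))
side short_candlestick 0.59 [306.  292.3] (709, np.int64(295), np.int64(321), np.int64(267), np.int64(307))
side beaker 0.96 [345.7 201.4] (695, np.int64(334), np.int64(357), np.int64(186), np.int64(221))
side stand 0.88 [397.6 192.7] (426, np.int64(386), np.int64(407), np.int64(179), np.int64(207))
side cash_tin 0.8 [368.9 355.9] 
side coffee_mug 0.93 [255.2 128.5] 
side coffee_mug 0.7 [325.4 220.7]
```

```bash
cat > fit.py <<'E'
from h import *
import pickle
from scipy.optimize import minimize
def outline(cx,cy,th,z):
    # polygon of union
    a=np.linspace(0,2*np.pi,721)[:-1]; rr=[]
    for t in a:
        d=(t+np.pi/5)%(2*np.pi/5)-np.pi/5
        r=0.125; c,s=np.cos(d),abs(np.sin(d))
        r2=min(0.170/c, 0.046/s if s>1e-6 else 9)
        rr.append(max(r,r2))
    rr=np.array(rr)
    return np.c_[cx+rr*np.cos(a+th),cy+rr*np.sin(a+th),np.full(len(a),z)]
S=4
def model(n,ci,cx,cy,th):
    m=np.zeros((400*S,640*S),np.uint8)
    # the lobes are 31..49mm
    for z in (0.031,0.035,0.04,0.045,0.049):
        u=proj(n,outline(cx,cy,th,z),ci)
        cv2.fillPoly(m,[np.round((u+0.5)*S-0.5).astype(np.int32)],255)
    return cv2.resize(m,(640,400),interpolation=cv2.INTER_AREA)/255.
def fit(masks,ign,x0,deg=True):
    cis={n:arm.camera_info(n) for n in masks}
    def cost(p):
        e=0
        for n in masks:
            d=np.abs(model(n,cis[n],p[0],p[1],p[2])-masks[n]);d[ign[n]]=0;e+=d.sum()
        return e
    best=None
    for t in np.radians(np.arange(0,72,6)) if deg else [x0[2]]:
        c=cost([x0[0],x0[1],t]); 
        if best is None or c<best[0]:best=(c,t)
    sim=np.array([[x0[0],x0[1],best[1]]]*4)+np.array([[0,0,0],[.01,0,0],[0,.01,0],[0,0,.06]])
    r=minimize(cost,sim[0],method="Nelder-Mead",options=dict(initial_simplex=sim,xatol=2e-4,fatol=.5))
    return r
E
python3 - <<'E'
from fit import *
D=pickle.load(open("d.pkl","rb"))
M={};I={}
for n in ("scene","side"):
    M[n]=D[n,"turntable"][0]["pixels"].astype(float)
    g=np.zeros((400,640),np.uint8)
    for q in ("tall_candlestick","short_candlestick","beaker"):
        for k in D[n,q]: g|=k["pixels"].astype(np.uint8)
    I[n]=cv2.dilate(g,np.ones((5,5)))>0
x0=plane("scene",[316,203],.04)[0]
for ns in (["scene"],["side"],["scene","side"]):
    r=fit({n:M[n] for n in ns},I,[x0[0],x0[1],0]); print(ns,r.x[:2],np.degrees(r.x[2])%72,r.fun)
cx,cy,th=r.x
card=tri({"scene":D["scene","card"][0]["at"],"side":D["side","card"][0]["at"]})
print("card net",card)
for n in ("scene","side"):
    im=arm.read_camera(n)[:,:,::-1].copy()
    big=cv2.resize(im,None,fx=4,fy=4,interpolation=cv2.INTER_CUBIC)
    for z in(.03,.05):
        u=proj(n,outline(cx,cy,th,z)); cv2.polylines(big,[np.round((u+.5)*4).astype(np.int32)],True,(0,0,255),1)
    c=(proj(n,[cx,cy,.05])[0]*4).astype(int)
    cv2.imwrite(f"pics/fit_{n}.png",big[max(c[1]-300,0):c[1]+300,c[0]-400:c[0]+400]); print(n,c)
# candlestick foot
print("tin",[plane(n,D[n,"cash_tin"][0]["at"],.07)[0] for n in("scene","side")])
print("mug",[plane(n,D[n,"coffee_mug"][0]["at"],.045)[0] for n in("scene","side")])
E
```

```text
['scene'] [ 0.5501 -0.0359] 64.47389185592522 307.94117647058823
['side'] [ 0.5478 -0.0365] 64.77233796818807 183.1098039215686
['scene', 'side'] [ 0.5487 -0.0363] 64.7235708072844 524.1137254901961
card net [0.7555 0.0185 0.0238]
scene [1262  795]
side [1310  822]
tin [array([ 0.538 , -0.4261,  0.07  ]), array([ 0.5096, -0.4724,  0.07  ])]
mug [array([0.4178, 0.4696, 0.045 ]), array([0.4082, 0.4823, 0.045 ])]
```

View pics/fit_scene.png

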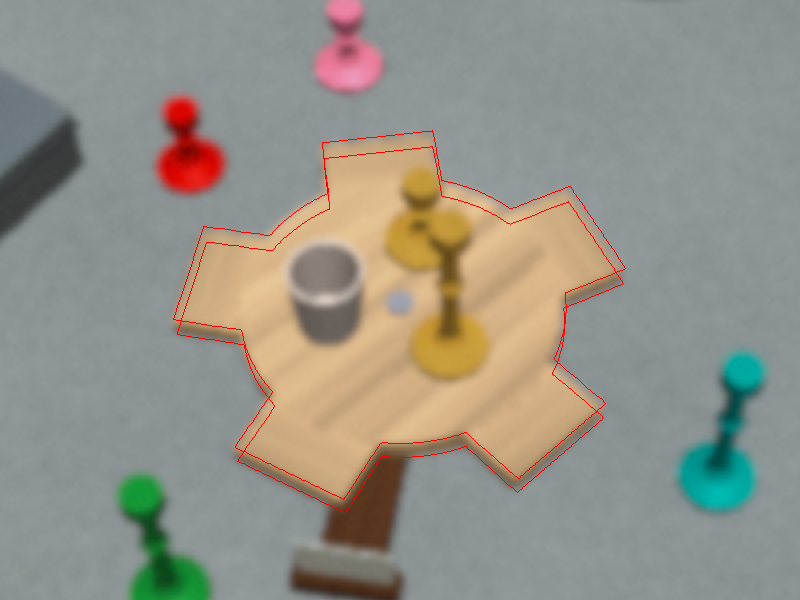

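View pics/fit_side.png

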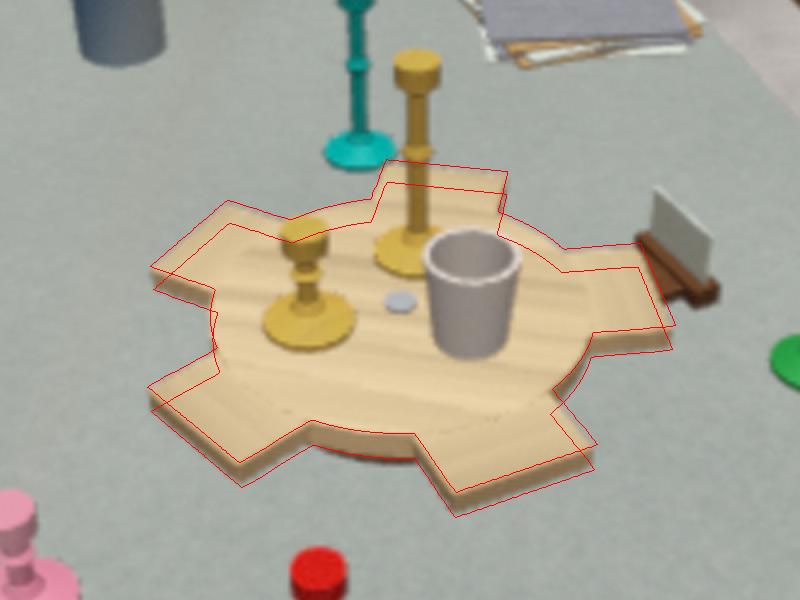

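```bash
python3 - <<'E'
from h import *
for n in ("scene","side"):
    im=arm.read_camera(n)[:,:,::-1]
    c=(302,262) if n=="scene" else (394,192)
    cr=im[c[1]-30:c[1]+30,c[0]-40:c[0]+40]
    cv2.imwrite(f"pics/card_{n}.png",cv2.resize(cr,None,fx=10,fy=10,interpolation=cv2.INTER_CUBIC))
c=np.array([.5487,-.0363])
def s(p): return (np.round(p[0]-c[0],4),np.round(p[1]-c[1],4),"r",np.hypot(*(p[:2]-c)).round(4),"ang",np.degrees(np.arctan2(*(p[:2]-c)[::-1])).round(2))
o={"scene":np.array([862,495]),"side":np.array([910,522])}
f=lambda n,x,y:(o[n]+[x,y])/4-0.375
print("tall foot",s(plane("scene",f("scene",450,344),.055)[0]))
print("tall top",s(plane("scene",f("scene",448,226),.2)[0]),s(plane("side",f("side",418,62),.2)[0]), tri({"scene":f("scene",448,226),"side":f("side",418,62)}))
print("short foot",s(plane("side",f("side",309,318),.055)[0]),s(plane("scene",f("scene",420,238),.055)[0]))
print("beaker rim",s(plane("side",f("side",472,257),.115)[0]),s(plane("scene",f("scene",325,270),.115)[0]))
print("look-alikes")
for a,b in (("red",(190,165)),("pink",(349,65)),("green",(170,585)),("turq",(717,476))): print(a,plane("scene",f("scene",*b),.005)[0],s(plane("scene",f("scene",*b),.005)[0]))
E
```

```text
tall foot (np.float64(0.0263), np.float64(0.0494), 'r', np.float64(0.056), 'ang', np.float64(61.94))
tall top (np.float64(0.0277), np.float64(0.0484), 'r', np.float64(0.0557), 'ang', np.float64(60.24)) (np.float64(0.023), np.float64(0.0447), 'r', np.float64(0.0502), 'ang', np.float64(62.81)) [0.5734 0.0117 0.1975]
short foot (np.float64(-0.0628), np.float64(-0.0072), 'r', np.float64(0.0632), 'ang', np.float64(-173.45)) (np.float64(-0.0592), np.float64(-0.0082), 'r', np.float64(0.0598), 'ang', np.float64(-172.15))
beaker rim (np.float64(0.0321), np.float64(-0.0491), 'r', np.float64(0.0587), 'ang', np.float64(-56.82)) (np.float64(0.0356), np.float64(-0.0449), 'r', np.float64(0.0573), 'ang', np.float64(-51.64))
look-alikes
red [ 0.4501 -0.2705  0.005 ] (np.float64(-0.0986), np.float64(-0.2342), 'r', np.float64(0.2541), 'ang', np.float64(-112.83))
pink [ 0.2959 -0.1883  0.005 ] (np.float64(-0.2528), np.float64(-0.152), 'r', np.float64(0.295), 'ang', np.float64(-148.98))
green [ 0.8104 -0.113   0.005 ] (np.float64(0.2617), np.float64(-0.0767), 'r', np.float64(0.2727), 'ang', np.float64(-16.34))
turq [0.5839 0.2291 0.005 ] (np.float64(0.0352), np.float64(0.2654), 'r', np.float64(0.2677), 'ang', np.float64(82.45))
```

View pics/card_scene.png

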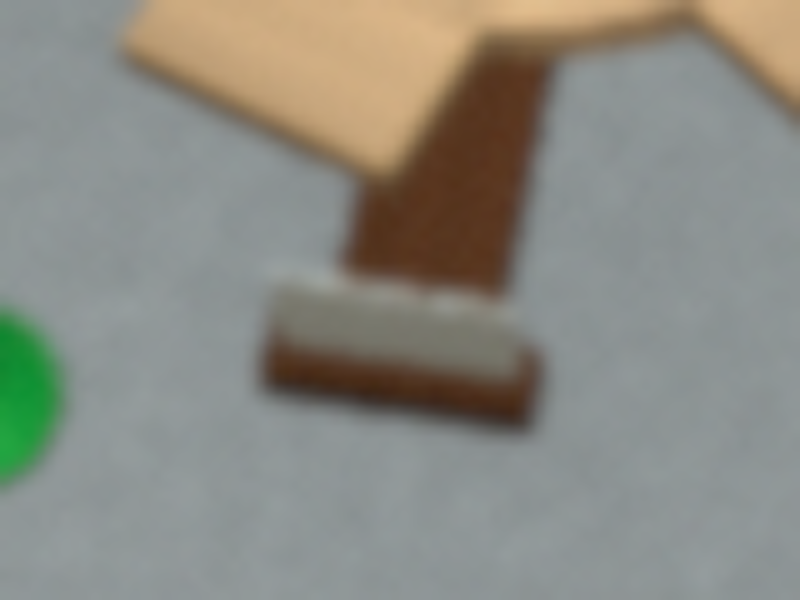

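View pics/card_side.png

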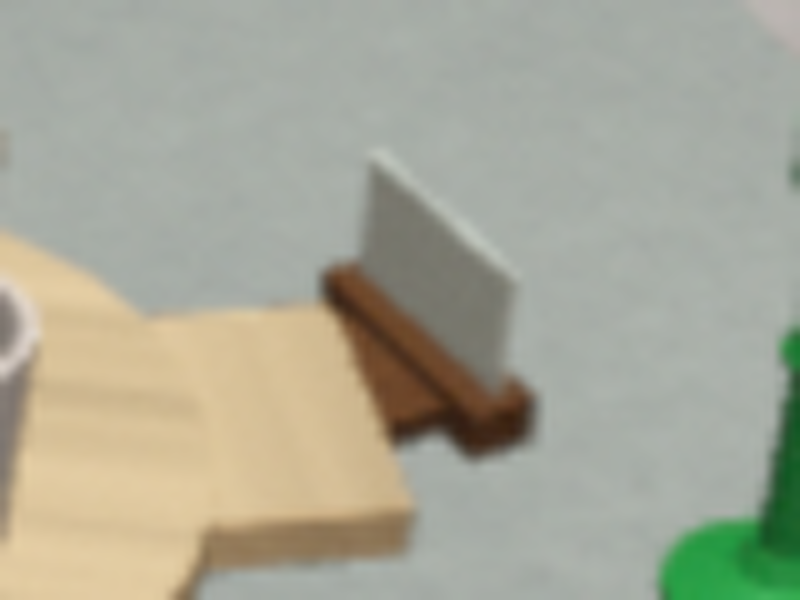

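```bash
python3 - <<'E'
from h import *
c=np.array([.5487,-.0363])
a={k:(np.array(v)/10-.45+[262,232]) for k,v in dict(l=(270,277),r=(526,309)).items()}
b={k:(np.array(v)/10-.45+[354,162]) for k,v in dict(r=(377,152),l=(517,279)).items()}
P={k:tri({"scene":a[k],"side":b[k]}) for k in "lr"}
m=(P["l"]+P["r"])/2
print(P,np.linalg.norm(P["l"]-P["r"]))
d=m[:2]-c; print(m,np.hypot(*d),np.degrees(np.arctan2(d[1],d[0])))
e=P["r"]-P["l"];print("perp ang",np.degrees(np.arctan2(-e[0],e[1])))
for n,q in(("scene",a),("side",b)):
    m=plane(n,(q["l"]+q["r"])/2,.058)[0]; d=m[:2]-c; print(n,m,np.hypot(*d),np.degrees(np.arctan2(d[1],d[0])))
E
```

```text
{'l': array([ 0.7701, -0.0284,  0.0563]), 'r': array([0.7556, 0.0411, 0.0568])} 0.07096361303873765
[0.7628 0.0064 0.0565] 0.21831942885511638 11.267682470668024
perp ang 11.774233674765801
scene [0.7637 0.0067 0.058 ] 0.21924214765956831 11.308461646892718
side [0.7618 0.0037 0.058 ] 0.21680906306573314 10.637227186900391
```

Request:
arm_command(
  rows=[
    {"offset":[-0.0245,-0.0245,0],"dr":[0,0,0],"gripper":1},
    {"offset":[-0.0245,-0.0245,0],"dr":[0,0,0],"gripper":1},
    {"offset":[-0.0245,-0.0245,0],"dr":[0,0,0],"gripper":1},
    {"offset":[-0.0245,-0.0245,0],"dr":[0,0,0],"gripper":1},
    {"offset":[-0.0245,-0.0245,0],"dr":[0,0,0],"gripper":1},
    {"offset":[-0.0245,-0.0245,0],"dr":[0,0,0],"gripper":1},
    {"offset":[-0.0245,-0.0245,0],"dr":[0,0,0],"gripper":1},
    {"offset":[-0.0245,-0.0245,0],"dr":[0,0,0],"gripper":1},
    {"offset":[-0.0245,-0.0245,0],"dr":[0,0,0],"gripper":1},
    {"offset":[-0.0245,-0.0245,0],"dr":[0,0,0],"gripper":1},
    {"offset":[-0.0245,-0.0245,0],"dr":[0,0,0],"gripper":1},
    {"offset":[-0.0245,-0.0245,0],"dr":[0,0,0],"gripper":1},
    {"offset":[-0.0245,-0.0245,0],"dr":[0,0,0],"gripper":1},
    {"offset":[-0.0245,-0.0245,0],"dr":[0,0,0],"gripper":1},
    {"offset":[-0.0245,-0.0245,0],"dr":[0,0,0],"gripper":1},
    {"offset":[-0.0245,-0.0245,0],"dr":[0,0,0],"gripper":1},
  ],
  force=30,
)

```text
time: 2.63
eef_pos: [0.4174, -0.0612, 0.2324]
ee_rot: [179.8, 0.4, 156.0]
ft_force: [0.4, 1.0, 0.8]
grip_width: -0.002
```

Request:
arm_command(
  rows=[
    {"offset":[-0.0245,-0.0245,0],"dr":[0,0,0],"gripper":1},
    {"offset":[-0.0245,-0.0245,0],"dr":[0,0,0],"gripper":1},
    {"offset":[-0.0245,-0.0245,0],"dr":[0,0,0],"gripper":1},
    {"offset":[-0.0095,-0.0095,0],"dr":[0,0,0],"gripper":1},
    {"offset":[0,0,0],"dr":[0,0,6.2],"gripper":1},
    {"offset":[0,0,0],"dr":[0,0,6.2],"gripper":1},
    {"offset":[0,0,0],"dr":[0,0,6.2],"gripper":1},
    {"offset":[0,0,0],"dr":[0,0,6.2],"gripper":1},
    {"offset":[0,0,0],"dr":[0,0,6.2],"gripper":1},
    {"offset":[0,0,0],"dr":[0,0,6.2],"gripper":1},
    {"offset":[0,0,0],"dr":[0,0,0],"gripper":1},
  ],
)

```text
time: 3.55
eef_pos: [0.4615, -0.1856, 0.2315]
ee_rot: [179.6, 0.2, 116.5]
ft_force: [-0.1, -0.0, -0.7]
grip_width: 0.002
```

Request:
arm_command(
  rows=[
    {"offset":[0,0,0.035],"dr":[0,0,0],"gripper":1},
    {"offset":[0,0,0.035],"dr":[0,0,0],"gripper":1},
    {"offset":[0,0,0.035],"dr":[0,0,0],"gripper":1},
    {"offset":[0,0,0.035],"dr":[0,0,0],"gripper":1},
    {"offset":[0,0,0.03],"dr":[0,0,0],"gripper":1},
    {"offset":[0,0,0.02],"dr":[0,0,0],"gripper":1},
    {"offset":[0,0,0.01],"dr":[0,0,0],"gripper":1},
    {"offset":[0,0,0],"dr":[0,0,0],"gripper":1},
  ],
)

```text
time: 4.22
eef_pos: [0.4654, -0.187, 0.0255]
ee_rot: [179.4, 0.6, 118.1]
ft_force: [0.4, -0.2, 0.5]
grip_width: 0.0
```

```bash
python3 - <<'E'
from h import *
im=[arm.read_camera(n)[:,:,::-1] for n in("scene","side")]
a=im[0][130:290,215:425];b=im[1][110:270,225:435]
cv2.imwrite("pics/d1.png",cv2.resize(np.vstack([a,b]),None,fx=1.85,fy=1.85,interpolation=cv2.INTER_CUBIC))
print(arm.read_state()["eef_pos"])
E
```

```text
[ 0.4663 -0.1876  0.0277]
```

View pics/d1.png

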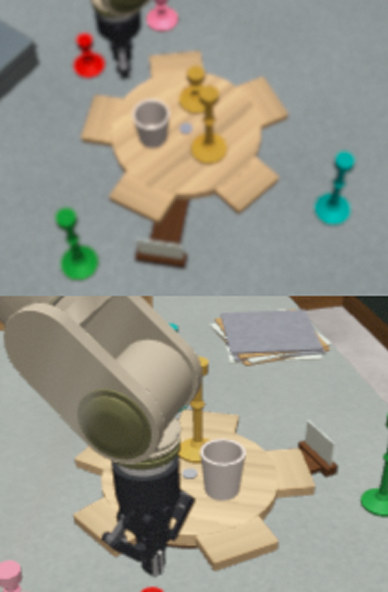

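Request:
arm_command(
  rows=[
    {"offset":[0.008,0,0],"dr":[0,0,0],"gripper":1},
    {"offset":[0.008,0,0],"dr":[0,0,0],"gripper":1},
    {"offset":[0.008,0,0],"dr":[0,0,0],"gripper":1},
    {"offset":[0.004,0,0],"dr":[0,0,0],"gripper":1},
    {"offset":[0,0,0],"dr":[0,0,0],"gripper":1},
  ],
)

```text
time: 4.73
eef_pos: [0.4535, -0.1612, 0.0313]
ee_rot: [179.1, 1.2, 118.3]
ft_force: [-0.5, 0.1, 0.5]
grip_width: -0.002
```

Request:
arm_command(
  rows=[
    {"offset":[0.004,0,0.003],"dr":[0,0,0],"gripper":1},
    {"offset":[0.003,0,0.001],"dr":[0,0,0],"gripper":1},
    {"offset":[0.0038,-0.0015,0],"dr":[0,0,1.5],"gripper":1},
    {"offset":[0.0038,-0.0015,0],"dr":[0,0,1.5],"gripper":1},
    {"offset":[0.0038,-0.0015,0],"dr":[0,0,1.5],"gripper":1},
    {"offset":[0.0038,-0.0015,0],"dr":[0,0,1.5],"gripper":1},
    {"offset":[0.0038,-0.0015,0],"dr":[0,0,1.5],"gripper":1},
    {"offset":[0.0038,-0.0015,0],"dr":[0,0,1.5],"gripper":1},
    {"offset":[0.0038,-0.0015,0],"dr":[0,0,1.5],"gripper":1},
    {"offset":[0.0038,-0.0015,0],"dr":[0,0,1.5],"gripper":1},
  ],
)

```text
time: 5.57
eef_pos: [0.4286, -0.1322, 0.0272]
ee_rot: [178.5, 1.5, 105.8]
ft_force: [0.5, -0.8, 0.8]
grip_width: 0.001
```

```bash
cat > look.py <<'E'
import sys
from h import *
im=[arm.read_camera(n)[:,:,::-1] for n in("scene","side")]
a=im[0][130:290,215:425];b=im[1][110:270,225:435]
cv2.imwrite(sys.argv[1],cv2.resize(np.vstack([a,b]),None,fx=1.85,fy=1.85,interpolation=cv2.INTER_CUBIC))
s=arm.read_state();c=np.array([.5487,-.0363]);d=s["eef_pos"][:2]-c
print(s["eef_pos"],s["ee_rot"],"r",np.hypot(*d),"ang",np.degrees(np.arctan2(d[1],d[0]))%360,"board ang if contact (lat 57):",(np.degrees(np.arctan2(d[1],d[0])-np.arcsin(.057/np.hypot(*d))))%360, s["ft_force"])
E
python3 look.py pics/d2.png
```

```text
[ 0.4282 -0.1318  0.027 ] [178.5677   1.4001 105.8587] r 0.15372924653773518 ang 218.39561145348864 board ang if contact (lat 57): 196.63177317026683 [ 1.1468 -0.123  -0.5698]
```

View pics/d2.png

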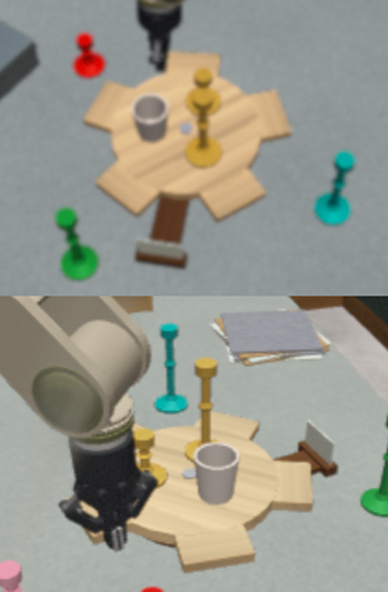

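Request:
arm_command(
  rows=[
    {"offset":[0.0038,-0.0015,0],"dr":[0,0,1.5],"gripper":1},
    {"offset":[0.0038,-0.0015,0],"dr":[0,0,1.5],"gripper":1},
    {"offset":[0.0038,-0.0015,0],"dr":[0,0,1.5],"gripper":1},
    {"offset":[0.0038,-0.0015,0],"dr":[0,0,1.5],"gripper":1},
    {"offset":[0.0038,-0.0015,0],"dr":[0,0,1.5],"gripper":1},
    {"offset":[0.0038,-0.0015,0],"dr":[0,0,1.5],"gripper":1},
    {"offset":[0.0038,-0.0015,0],"dr":[0,0,1.5],"gripper":1},
    {"offset":[0.0038,-0.0015,0],"dr":[0,0,1.5],"gripper":1},
    {"offset":[0.0038,-0.0015,0],"dr":[0,0,1.5],"gripper":1},
    {"offset":[0.0038,-0.0015,0],"dr":[0,0,1.5],"gripper":1},
  ],
)

```text
time: 6.5
eef_pos: [0.4093, -0.0992, 0.0262]
ee_rot: [178.0, 1.3, 90.8]
ft_force: [-0.4, -0.9, 0.9]
grip_width: 0.0
```

```bash
python3 look.py pics/d3.png
```

```text
[ 0.4091 -0.0988  0.0261] [178.0391   1.2378  90.8124] r 0.15296372999922753 ang 204.1206613625238 board ang if contact (lat 57): 182.2422992397419 [-0.3892 -0.3506 -0.5719]
```

View pics/d3.png

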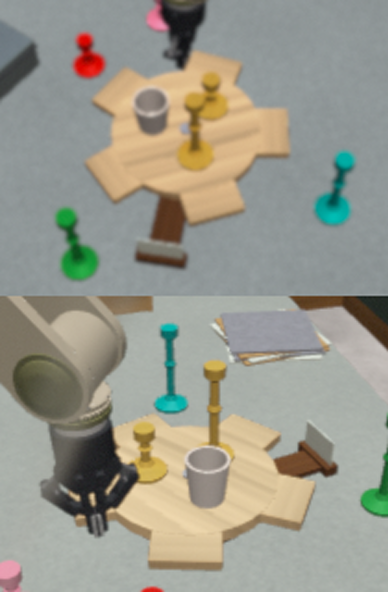

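Request:
arm_command(
  rows=[
    {"offset":[0.0038,-0.0015,0],"dr":[0,0,1.5],"gripper":1},
    {"offset":[0.0038,-0.0015,0],"dr":[0,0,1.5],"gripper":1},
    {"offset":[0.0038,-0.0015,0],"dr":[0,0,1.5],"gripper":1},
    {"offset":[0.0038,-0.0015,0],"dr":[0,0,1.5],"gripper":1},
    {"offset":[0.0038,-0.0015,0],"dr":[0,0,1.5],"gripper":1},
    {"offset":[0.0038,-0.0015,0],"dr":[0,0,1.5],"gripper":1},
    {"offset":[0.0038,-0.0015,0],"dr":[0,0,1.5],"gripper":1},
    {"offset":[0.0038,-0.0015,0],"dr":[0,0,1.5],"gripper":1},
    {"offset":[0.0038,-0.0015,0],"dr":[0,0,1.5],"gripper":1},
    {"offset":[0.0038,-0.0015,0],"dr":[0,0,1.5],"gripper":1},
    {"offset":[0.0038,-0.0015,0],"dr":[0,0,1.5],"gripper":1},
    {"offset":[0.002,-0.0008,0],"dr":[0,0,0.7],"gripper":1},
    {"offset":[0,0,0],"dr":[0,0,0],"gripper":1},
  ],
)

```text
time: 7.68
eef_pos: [0.3992, -0.056, 0.0247]
ee_rot: [177.7, 0.8, 74.0]
ft_force: [0.4, -0.4, -0.3]
grip_width: -0.002
```

```bash
python3 look.py pics/d4.png; cat > meas.py <<'E'
from fit import *
from scipy.ndimage import label
import sys
c=np.array([.5487,-.0363])
M={};I={};tops={}
for n in ("scene","side"):
    im=arm.read_camera(n)
    k=arm.cut_out(n,"turntable"); M[n]=k[0]["pixels"].astype(float)
    # ignore: goods + robot (dark/non wood), everything brass/grey inside: use network
    g=np.zeros((400,640),np.uint8)
    for q in ("tall_candlestick","short_candlestick","beaker"):
        for d in arm.cut_out(n,q): 
            g|=d["pixels"].astype(np.uint8)
            if q=="tall_candlestick":
                ys,xs=np.nonzero(d["pixels"]); 
                if abs(xs.mean()-323)<20 and abs(ys.mean()-185)<40:
                    hs=im[d["pixels"]].mean(0)
                    print(n,"tall p",round(d["p"],2),"x",xs.min(),xs.max(),"y",ys.min(),ys.max(),"rgb",hs.round())
    e=proj(n,arm.read_state()["eef_pos"])[0]
    I[n]=cv2.dilate(g,np.ones((5,5)))>0
    if len(sys.argv)<3: 
        cv2.circle(g,tuple(int(v) for v in e),28,1,-1); I[n]|=g>0
    cr=im[int(140):int(240),250:400,::-1]
    cv2.imwrite(f"pics/{sys.argv[1]}_{n}.png",cv2.resize(im[120:240,250:410,::-1],None,fx=5,fy=5,interpolation=cv2.INTER_CUBIC))
for ns in (["scene"],["side"],["scene","side"]):
    r=fit({n:M[n] for n in ns},I,[c[0],c[1],0]); print(ns,r.x[:2],np.degrees(r.x[2])%72,r.fun)
E
python3 meas.py m1
```

```text
[ 0.3993 -0.0563  0.0247] [177.6648   0.7688  73.9661] r 0.15069266395234313 ang 187.6116958933769 board ang if contact (lat 57): 165.38616490286498 [-0.106   0.3273 -0.1438]
scene tall p 0.76 x 306 324 y 181 221 rgb [176. 137.  58.]
side tall p 0.56 x 309 326 y 125 172 rgb [ 46. 145. 139.]
['scene'] [ 0.5482 -0.0371] 21.59265923806085 231.34509803921566
['side'] [ 0.5475 -0.0375] 21.487263451352334 258.56470588235294
['scene', 'side'] [ 0.5477 -0.0371] 21.55283020756741 492.3137254901961
```

View pics/m1_scene.png

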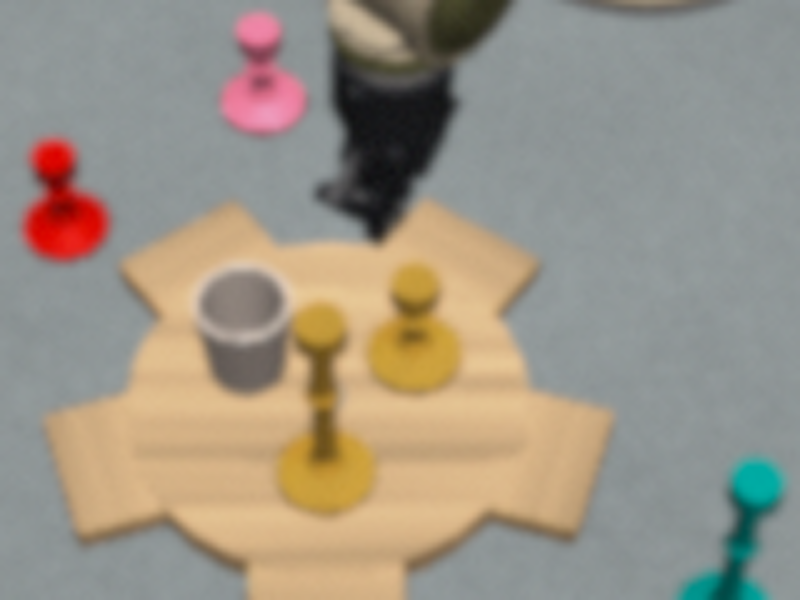

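View pics/m1_side.png

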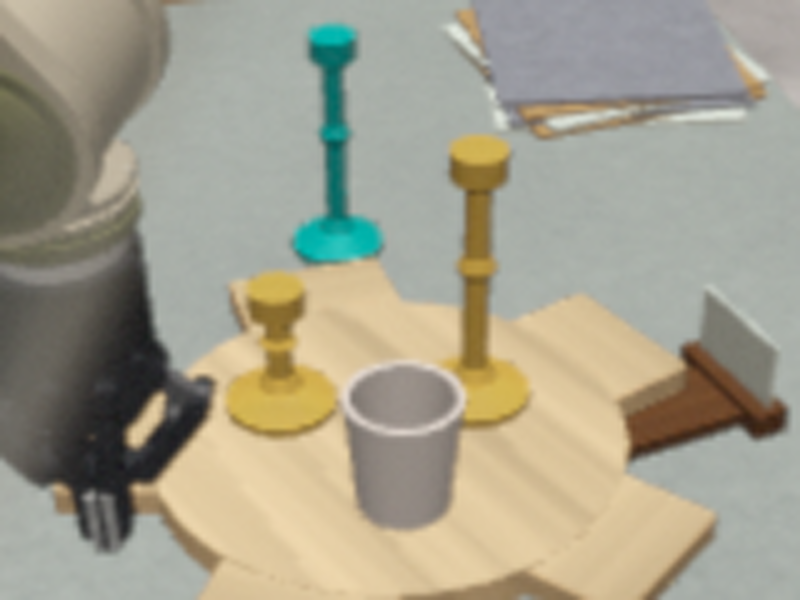

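```bash
cat > tall.py <<'E'
from h import *
from scipy.optimize import minimize
S=4
c=np.array([.5483,-.0367]); front=11.2
def sil(n,ci,x,y,ft):
    m=np.zeros((400*S,640*S),np.uint8);a=np.linspace(0,2*np.pi,60)
    for r,z0,z1 in((.03,.05,.05+ft),(.015,.188,.2),(.007,.05,.2)):
        P=np.vstack([np.c_[x+r*np.cos(a),y+r*np.sin(a),np.full(60,z)] for z in(z0,z1)])
        h=cv2.convexHull(np.round((proj(n,P,ci)+.5)*S-.5).astype(np.int32)); cv2.fillConvexPoly(m,h,255)
    return cv2.resize(m,(640,400),interpolation=cv2.INTER_AREA)/255.
for n in ("scene","side"):
    im=arm.read_camera(n);ci=arm.camera_info(n)
    hsv=cv2.cvtColor(im,cv2.COLOR_RGB2HSV)
    m=((hsv[...,0]>15)&(hsv[...,0]<30)&(hsv[...,1]>150)).astype(np.uint8)
    k,lab,st,cen=cv2.connectedComponentsWithStats(m)
    u=proj(n,[*c,.1])[0]
    ok=[i for i in range(1,k) if st[i,4]>60 and np.hypot(*(cen[i]-u))<80]
    best=max(ok,key=lambda i:st[i,3]); print(n,[(st[i].tolist()) for i in ok])
    T=(lab==best).astype(float)
    def cost(p,ft=.006): 
        d=np.abs(sil(n,ci,p[0],p[1],ft)-T)
        return d.sum()
    b=min(((cost(c+.06*np.array([np.cos(t),np.sin(t)])),t) for t in np.radians(np.arange(0,360,10))))
    p0=c+.06*np.array([np.cos(b[1]),np.sin(b[1])])
    r=minimize(cost,p0,method="Nelder-Mead",options=dict(initial_simplex=[p0,p0+[.006,0],p0+[0,.006]],xatol=1e-4,fatol=.3))
    d=r.x-c; print(n,r.x,"r",np.hypot(*d),"ang",np.degrees(np.arctan2(d[1],d[0])),"res",r.fun,T.sum())
E
python3 tall.py
```

```text
scene [[324, 173, 18, 25, 276], [306, 181, 18, 41, 354]]
scene [ 0.603  -0.0177] r 0.05792064026278688 ang 19.16850442550505 res 120.96470588235294 354.0
side [[340, 148, 15, 57, 298], [296, 176, 20, 31, 272]]
side [ 0.6008 -0.0145] r 0.056985236366542964 ang 22.913469989983394 res 296.5960784313725 298.0
```

Request:
arm_command(
  rows=[
    {"offset":[0.0038,-0.0015,-0.001],"dr":[0,0,1.5],"gripper":1},
    {"offset":[0.0038,-0.0015,-0.001],"dr":[0,0,1.5],"gripper":1},
    {"offset":[0.0038,-0.0015,0],"dr":[0,0,1.5],"gripper":1},
    {"offset":[0.0035,-0.0014,0],"dr":[0,0,1.3],"gripper":1},
    {"offset":[0.002,-0.0008,0],"dr":[0,0,0.7],"gripper":1},
    {"offset":[0,0,0],"dr":[0,0,0],"gripper":1},
  ],
)

```text
time: 8.88
eef_pos: [0.398, -0.0378, 0.0263]
ee_rot: [177.6, 0.5, 67.1]
ft_force: [-0.2, 0.2, 0.2]
grip_width: 0.003
```

```bash
sed -i 's/hsv\[...,1\]>150/hsv[...,1]>135/' tall.py; python3 look.py pics/d5.png; python3 meas.py m2;python3 tall.py
```

```text
[ 0.3981 -0.0381  0.0263] [177.593    0.5422  67.1561] r 0.1506212869181076 ang 180.67080213005207 board ang if contact (lat 57): 158.43417623817638 [-0.3849  0.2126 -0.8843]
scene tall p 0.94 x 304 322 y 181 222 rgb [175. 137.  60.]
scene [[325, 175, 18, 25, 304], [303, 181, 20, 41, 390]]
scene [ 0.6043 -0.0238] r 0.057517940031182296 ang 13.000887345395183 res 83.76862745098039 390.0
side [[339, 149, 18, 58, 421], [297, 174, 19, 31, 335]]
side [ 0.6016 -0.0245] r 0.05468241372457805 ang 12.880781537207282 res 184.72549019607845 421.0Traceback (most recent call last):
  File "meas.py", line 8, in <module>
    k=arm.cut_out(n,"turntable"); M[n]=k[0]["pixels"].astype(float)
                                       ~^^^
IndexError: list index out of range
```

View pics/d5.png

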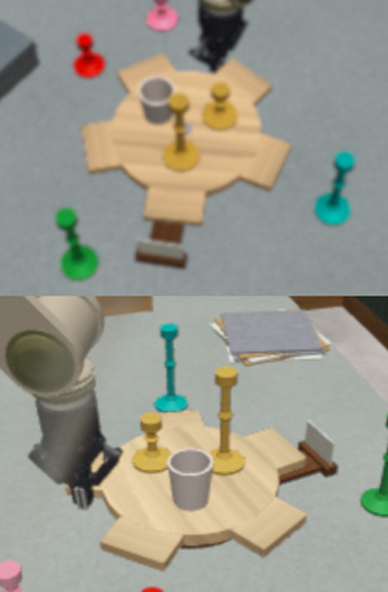

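Request:
arm_command(
  rows=[
    {"offset":[0.0025,-0.001,0],"dr":[0,0,0.9],"gripper":1},
    {"offset":[0.0022,-0.0009,0],"dr":[0,0,0.8],"gripper":1},
    {"offset":[0,0,0],"dr":[0,0,0],"gripper":1},
    {"offset":[-0.004,0,0],"dr":[0,0,0],"gripper":1},
    {"offset":[-0.01,0,0],"dr":[0,0,0],"gripper":1},
    {"offset":[-0.01,0,0],"dr":[0,0,0],"gripper":1},
    {"offset":[0,0,0],"dr":[0,0,0],"gripper":1},
  ],
)

```text
time: 10.02
eef_pos: [0.3876, -0.055, 0.0264]
ee_rot: [177.6, 0.5, 65.3]
ft_force: [-0.1, -0.4, 0.3]
grip_width: -0.003
```

```bash
python3 look.py pics/d6.png; python3 tall.py; python3 meas.py m3
```

```text
[ 0.388  -0.0543  0.0264] [177.5657   0.4542  65.3352] r 0.16168844232244498 ang 186.37912581323957 board ang if contact (lat 57): 165.73699635790763 [-0.3129 -0.4705  0.0359]
scene [[325, 175, 19, 26, 309], [303, 181, 19, 41, 400]]
scene [ 0.6044 -0.0259] r 0.057096820871033474 ang 10.904610964543517 res 75.54509803921569 400.0
side [[339, 149, 18, 58, 435], [297, 173, 20, 32, 329]]
side [ 0.6018 -0.0259] r 0.05461828822692706 ang 11.396205632324659 res 170.1058823529412 435.0Traceback (most recent call last):
  File "meas.py", line 8, in <module>
    k=arm.cut_out(n,"turntable"); M[n]=k[0]["pixels"].astype(float)
                                       ~^^^
IndexError: list index out of range
```

View pics/d6.png

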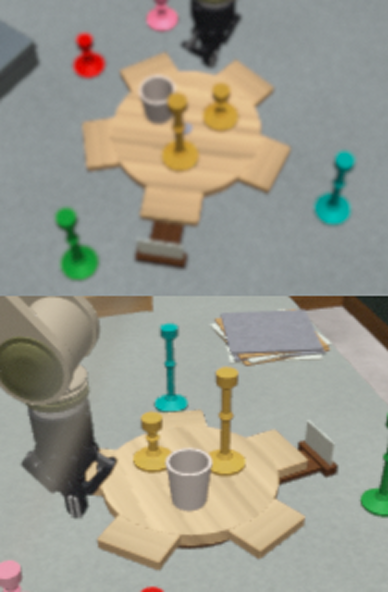

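Request:
arm_command(
  rows=[
    {"offset":[0,0,-0.015],"dr":[0,0,0],"gripper":1},
    {"offset":[0,0,-0.03],"dr":[0,0,0],"gripper":1},
    {"offset":[0,0,-0.035],"dr":[0,0,0],"gripper":1},
    {"offset":[0,0,-0.035],"dr":[0,0,0],"gripper":1},
    {"offset":[0,0,-0.035],"dr":[0,0,0],"gripper":1},
    {"offset":[0,0,-0.03],"dr":[0,0,0],"gripper":1},
    {"offset":[0,0,-0.02],"dr":[0,0,0],"gripper":1},
    {"offset":[0,0,0],"dr":[0,0,0],"gripper":1},
    {"offset":[0,0,0],"dr":[0,0,0],"gripper":1},
  ],
)

```text
time: 11.07
eef_pos: [0.3801, -0.0456, 0.2359]
ee_rot: [177.7, 0.4, 65.7]
ft_force: [0.2, -0.1, 0.1]
grip_width: 0.002
```

```bash
python3 look.py pics/d7.png; python3 tall.py; python3 - <<'E'
from fit import *
# last board fit retry + stand overlay
c=[.5483,-.0367]
M={};I={}
for n in("scene","side"):
    im=arm.read_camera(n)
    for _ in range(3):
        k=arm.cut_out(n,"turntable") or arm.cut_out(n,"lobe")
        if k: break
        arm.read_camera(n)
    if not k: print("none",n); continue
    M[n]=k[0]["pixels"].astype(float); g=np.zeros((400,640),np.uint8)
    for q in("tall_candlestick","short_candlestick","beaker"):
        for d in arm.cut_out(n,q): g|=d["pixels"].astype(np.uint8)
    I[n]=cv2.dilate(g,np.ones((5,5)))>0
for n in M:
    r=fit({n:M[n]},I,[c[0],c[1],0]); print(n,r.x[:2],np.degrees(r.x[2])%72,r.fun)
# line axis->card in pictures
for n in("scene","side"):
    im=arm.read_camera(n)[:,:,::-1]; x0,y0=(245,150)if n=="scene" else(265,125)
    b=cv2.resize(im[y0:y0+130,x0:x0+160],None,fx=5,fy=5,interpolation=cv2.INTER_CUBIC)
    a=np.radians(11.3);P=[[c[0]+r*np.cos(a),c[1]+r*np.sin(a),z] for r,z in((0,.05),(.125,.05),(.218,.058))]
    u=((proj(n,P)-[x0,y0]+.5)*5).astype(np.int32); cv2.polylines(b,[u],False,(0,0,255),1)
    cv2.imwrite(f"pics/end_{n}.png",b[:600])
print(arm.read_state()["time"])
E
```

```text
[ 0.3798 -0.0456  0.2349] [177.8354   0.4371  65.642 ] r 0.1691710507477469 ang 183.15753926421013 board ang if contact (lat 57): 163.46716530718226 [-0.8512  0.5337 -0.322 ]
scene [[325, 175, 19, 26, 309], [303, 181, 19, 41, 400]]
scene [ 0.6044 -0.0259] r 0.057096820871033474 ang 10.904610964543517 res 75.54509803921569 400.0
side [[339, 149, 18, 58, 433], [297, 173, 20, 32, 330]]
side [ 0.6018 -0.0259] r 0.05461828822692706 ang 11.396205632324659 res 172.10588235294117 433.0
scene [ 0.5483 -0.0367] 12.000000000000002 0.0
side [ 0.5472 -0.0357] 13.366318659135551 0.8156862745098039
11.8667
```

View pics/end_scene.png

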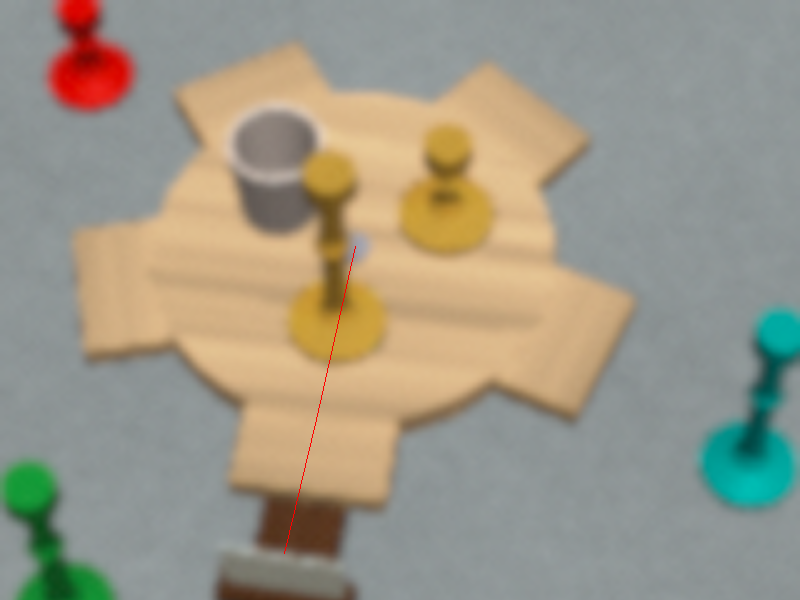

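View pics/end_side.png

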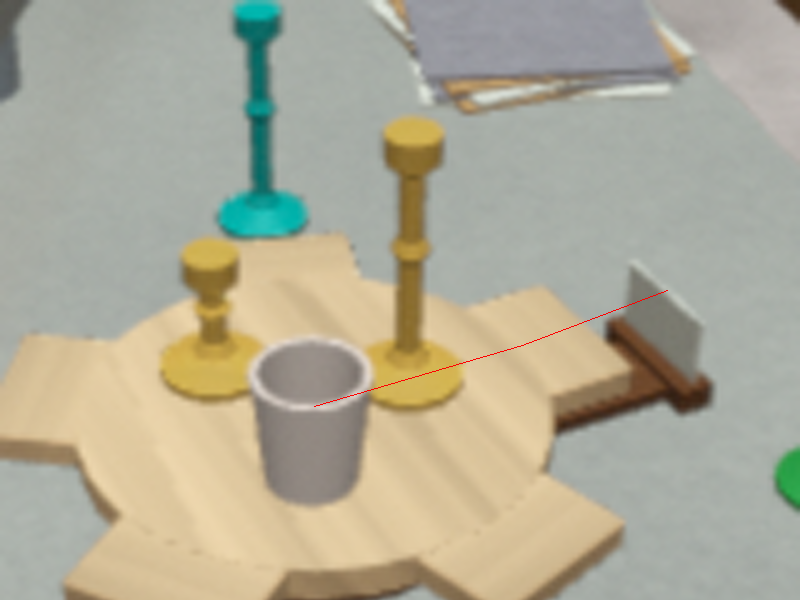

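In the scene view the foot centre (338,320) lies on the axis-to-card line. In the side view the line passes through the foot within about 1 px. All the goods stand upright, the arm is clear and the board is at rest, so I hand in.

```bash
python3 -c "
from bench import arm
print(arm.sign_off())"
```

```text
the job is handed in; nothing more can be done
None
```

The tall brass candlestick now stands at the front, behind the price card, and the job is handed in at about 12 s of robot time. I put the shut fingers down in a gap on the robot's side. I pushed one lobe round by about 50° clockwise (seen from above), then backed off and lifted clear.

**Position:** after the arm withdrew, the candlestick measured 10.9° (scene camera) and 11.4° (side camera) about the turning axis. The card is at about 11.3°, with estimates from 10.6° to 11.5°, so the error is under about 1°. Readings just before and just after the lift were identical, so the board was at rest.

**Goods and surroundings:** the last pictures show the two brass candlesticks and the beaker upright and apparently in their places on the board. The force readings I saw stayed around 1 N. The arm did not go near the cash tin, the mug or the coloured look-alikes, but I did not measure the tin and mug again at the end.

**Check that failed:** the network found no usable board outline in the last pictures. The final angle therefore rests on fits to the candlestick's outline and on the axis-to-card line drawn over the pictures, not on a fresh fit of the board.

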